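# Hold the board cleaner's lid open

## Robot

A 7-joint arm with a two-finger parallel gripper is mounted at the origin on the work surface. World frame = base frame: x ahead of the robot, y to its left, z up, the work surface at z = 0. Lengths are in m, angles in rad, forces in N, time in s.
With the tool pointing down it reaches from about 0.4 to 0.85 m from the base axis. Payload 10.4 kg.
Tool frame: the origin (TCP) lies on the centre line of the jaws, within the pads' length; the fingertips stand 8 mm ahead of it and the grasp point (between the pads) lies 11 mm behind it; z points along the fingers, y is the line along which they close (so a half turn about z gives the same grasp; the last joint's range is limited). The gripper opens to 85 mm and grips with 20 to 120 N. Pads are 22 mm wide; open, the fingers measure 114 mm over their backs; the gripper's body (76 mm by 85 mm) begins 54 mm behind the grasp point. The pads swing forward as they close: fully open they stand 13 mm farther back than shut.
Start: joints at [-1.157, 0.332, -0.065, 1.46, 0.022, 1.35, -0.088], TCP at [0.264, 0.566, 0.205] pointing down, gripper open.
Joint ranges: [-2.6, 2.6], [-0.5, 2.12], [-1.47, 1.34], [0.16, 2.42], [-1.27, 4.41], [0.06, 2.06], [-2.6, 2.6]. Speed limits (rad/s): [2.22, 2.22, 2.79, 2.79, 3.14, 3.14, 3.14].

## Interface

Orientations are given as a 3x3 rotation matrix whose columns are the frame's x, y, z axes.
In Python, from bench import get_obs, get_image, calibration, order gives the robot as it stands.
- The arm moves only by the tool send_rows, never from a script. Its argument "commands" is a list of rows, each an object with "dr": the turn, a rotation vector about the tool's x, y, z in rad, a list of three; "linear": the shift along the tool's x, y, z in mm, a list of three; "hand": the finger opening in mm, from 0 to 85.4. In form: [{"dr": [ax, ay, az], "linear": [tx, ty, tz], "hand": hand}, ...]. A call has exactly 8 rows; each row is the pose to reach, as a shift and turn from the pose commanded when the call began, along the tool's axes at that moment; what a row does not reach only later rows make up. A row lasts 1/12 s, in which the tool goes at most 41.7 mm and 7.16 degrees, less where a joint would pass 70% of its speed; a pose out of reach is approached as far as the arm can. A call with a gripper value outside its range is refused whole. The fingers move at their own pace and stop on an object; the grip force is fixed at half the most. Time passes only in rows, so rows that repeat a pose let the fingers close, or fill a call up. It gives the time, the measured TCP pose, the force, the opening and the grip force at its end, in the units of the state.
- get_obs(): the state, without advancing time (a new reading comes with each control period).
- get_image(name): name is "side" or "top"; returns the picture (480x640x3 uint8, red, green, blue); there is no depth.
- calibration(name): a dict with "K" (3x3 intrinsics, pixels), "k1" (the pictures are not rectified: a ray, as slopes to the right and down, at radius r is drawn at 1 + k1 r^2 times it, then the intrinsics apply), "R" (3x3) and "t" (3): a world point X has camera coordinates R X + t. Camera axes: x right, y down, z forward; pixel columns grow to the right and rows downward; lengths in m; the calibration is good to about 2 mm. A picture is of the moment at which its call begins. calibration takes no time and is no camera call.
- order.sign_off(): hands the job in; it is judged then, once.
The state is a dict: "time_s": time; "joint_positions": joint angles; "qvel": joint speeds; "tau": joint torques, N m; "tool_pos": TCP position; "tool_rot": TCP orientation; "ft_force": force on the tool from outside, world axes, zero at the start; "ft_torque": the same for the moment, N m; "finger_gap": finger opening in m; "grasp_force": force on a finger pad.
Only numpy, scipy, OpenCV 4.12 (cv2) and the standard library are available. Lean on these libraries where they do the work, as an engineer would, in place of code of your own. Each camera call takes 0.05 s, during which the arm holds its last target. There are 200 camera calls.

## Task

The wire parts basket has been left standing on the shut lid of the ultrasonic board cleaner: first hang it by its handle over both prongs of the drip stand's hook and let go of it there. Then raise the cleaner's lid to 60 degrees open and finish while still holding it steady at that angle with the gripper, so that a colleague can lift the laptop board out of the tank with both hands; the hinge has no stay, so the lid falls shut if released, and it must not be let drop. Leave everything else on the bench where it is.

Things in the scene. Friction and masses are not known exactly. Their poses are not given: they have to be found in the camera images.
- cleaner: Bench ultrasonic cleaner, fixed: stainless housing 165 mm deep (x) by 270 mm wide (y), on rubber feet; with its lid shut 150 mm high. Origin under the housing's centre at bench level; z up, -x is the front with the control panel and the lid handle, y along the hinge. It stands on the robot's left or right, turned up to 0.25 rad from facing the robot. The tank opening under the lid is 120 x 220 mm.
- lid (a joint): Angle of the cleaner's lid in rad: 0 shut (level), grows as the front edge rises; 1.047 is 60 degrees. Stop at 1.75 rad. Almost frictionless hinge without stay or spring: below upright the lid falls shut under its own weight (stainless plate 8 mm thick, 165 x 270 mm, about 0.55 kg).
- lid_hinge (a point): Middle of the lid's hinge line at the rear of the cleaner, 145 mm above the bench, 86.5 mm behind (+x) the cleaner's origin. The hinge line runs along the cleaner's y.
- lid_handle (a point): Middle of the lid's bow handle: a round black grip, 13 mm diameter and 80 mm long along the cleaner's y, carried by two arms 100 mm apart, 45 mm in front of the lid's front edge. It lies in the plane of the lid and the hinge line, 214 mm from the hinge line; with the lid shut it is 145 mm above the bench. It can be pinched from above across the bar, and being round can turn between the finger pads as the lid swings.
- basket: Loose stainless wire parts basket, empty, about 0.26 kg: 100 mm (x) by 180 mm (y), walls 45 mm high. Origin under the centre of its floor; z up. A fixed wire handle (bail, 8 mm wire) arches over it in its y-z plane: a straight top bar 140 mm long along y, 130 mm above the floor. It starts standing on the shut lid, turned by up to 0.3 rad to the cleaner.
- basket_grip (a point): Middle of the basket handle's top bar, on the centre of a black sleeve 13 mm in diameter and 50 mm long; 130 mm above the basket's floor. Bar along the basket's y.
- stand: Fixed drip stand: tray foot 190 mm (x) by 200 mm (y), 14 mm high; a post 16 mm in diameter stands at x = +75 mm (rear), 270 mm tall, and carries a hook of two parallel 8 mm wire prongs at y = +40 and -40 mm that point to -x, the front. Origin under the foot's centre; z up. It stands on the side of the bench opposite the cleaner, turned up to 0.25 rad from facing the robot.
- stand_hook (a point): Where the middle of the basket handle's bar rests when hung: midway between the two prongs, over their lowest part, 248 mm above the bench (bar centre), 10 mm in front of (-x) the stand's origin. The upturned prong tips are 26 mm further out (-x) and their tops reach 270 mm above the bench; behind, the prongs slope up to 270 mm at the post, 85 mm behind (+x). The handle's bar lies along the stand's y.
- concentrate: Bystander: white plastic bottle, 60 mm diameter, 150 mm high, at the back of the bench near its middle. Origin under its centre. Leave alone.
- brush: Bystander: cleaning brush, 170 mm long, lying in front of the drip stand. Leave alone.
- label_roll: Bystander: roll of labels, 76 mm diameter, 30 mm high, lying on the bench on the left, nearer the robot. Leave alone.
- screw_jar: Bystander: small glass jar with metal lid, 38 mm diameter, 55 mm high, between cleaner and stand. Leave alone.
- driver_a: Bystander: screwdriver, 170 mm long, lying on the bench nearer the robot. Leave alone.
- driver_b: Bystander: screwdriver with black handle, 140 mm long, lying on the bench nearer the robot. Leave alone.
- scanner: Bystander: hand barcode scanner, black, 190 mm long, 60 mm high, lying on the bench on the right, nearer the robot. Leave alone.

How it is judged:
By the outcome, as a careful person would: the job done as asked, in the order asked, and still so for the second after the job is handed in, while the arm keeps its last pose, push and grip.
It also fails if it takes over 67 s, if anything falls off the work surface, if the arm or the gripper's body presses on something with over 40 N, if the wrist force passes 120 N, or if a joint passes its speed limit or range.

## Working session

There is one attempt and no reset: what is moved stays moved. The work goes in short steps, Python scripts to look and compute and a tool call to move; the robot and the scene stay as the last step left them, time stands still between calls to the robot, and variables do not carry over. Pictures are saved under pics/ and viewed, at most 10 in all, crops included, and the job is handed in when it is done.

Besides the shell and the picture viewer there is one more tool, called after "Emit:" as name([rows], argument=value, ...), one row to a line, values as JSON. send_rows: Moves the arm, as the interface text tells. Its arguments: {"type":"object","properties":{"commands":{"type":"array","items":{"type":"object","properties":{"dr":{"type":"array","items":{"type":"number"}},"linear":{"type":"array","items":{"type":"number"}},"hand":{"type":"number"}}}}},"required":["commands"]}

```bash
ls; mkdir -p pics
python3 - <<'E'
from bench import *
import cv2,numpy as np
for n in("side","top"):
    cv2.imwrite(f"pics/{n}0.png",get_image(n)[:,:,::-1]); c=calibration(n); print(n,c, -np.array(c["R"]).T@c["t"])
o=get_obs();print(o)
E
```

```text
pics
side {'K': array([[484.59795604,   0.        , 316.12633766],
       [  0.        , 484.59795604, 239.80323552],
       [  0.        ,   0.        ,   1.        ]]), 'k1': -0.04915074254175328, 'R': array([[ 8.01810720e-01, -5.97577994e-01,  3.32667445e-04],
       [-4.20505102e-01, -5.64615436e-01, -7.10200583e-01],
       [ 4.24588069e-01,  5.69306553e-01, -7.03999305e-01]]), 't': array([-0.43780304,  0.32734574,  0.93417283])} [ 0.09204709 -0.60862772  0.8902838 ]
top {'K': array([[581.58191501,   0.        , 319.80015989],
       [  0.        , 581.58191501, 251.16250245],
       [  0.        ,   0.        ,   1.        ]]), 'k1': 0.034248372785827354, 'R': array([[ 1.32220437e-02, -9.99912585e-01,  1.35024254e-05],
       [-9.83732380e-01, -1.30105091e-02, -1.79168442e-01],
       [ 1.79152956e-01,  2.35569020e-03, -9.83818413e-01]]), 't': array([-0.03244332,  0.55419508,  1.51079837])} [ 0.27494462 -0.02878909  1.58564596]
{'time_s': 0.1, 'joint_positions': array([-1.1565911 ,  0.3327985 , -0.06467013,  1.46082766,  0.02158626,
        1.34991497, -0.08850812]), 'qvel': array([ 1.98478536e-04, -1.13912572e-03,  1.45566047e-03, -2.72925842e-03,
        3.19344963e-04, -4.19306878e-05, -1.37591976e-03]), 'tau': array([ 1.44999045e-03, -6.26748204e+01,  4.88414965e-02, -3.92425525e+01,
        1.63545477e-02,  6.81931211e-03,  6.40673034e-05]), 'tool_pos': array([0.26426765, 0.56598358, 0.20461596]), 'tool_rot': array([[-9.06099043e-01,  4.23065352e-01, -4.82114473e-04],
       [ 4.23065623e-01,  9.06098305e-01, -1.15750424e-03],
       [-5.28568312e-05, -1.25277955e-03, -9.99999214e-01]]), 'ft_force': array([ 0.40172494, -0.23633409, -0.08827034]), 'ft_torque': array([-0.00465582,  0.01823145, -0.03069036]), 'grasp_force': 0.0, 'finger_gap': 0.08511265343436034}
```

View pics/side0.png

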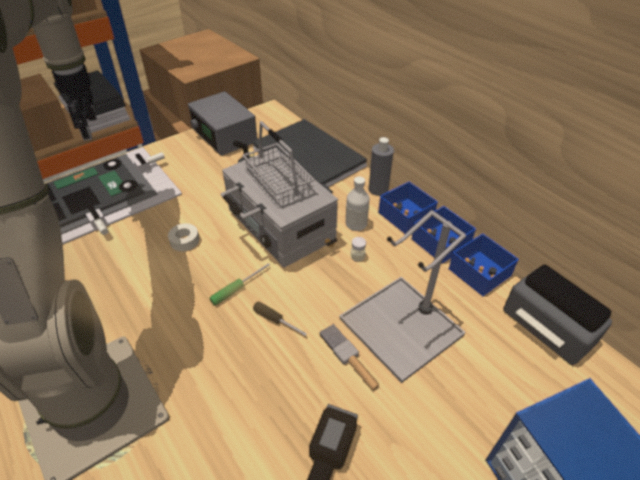

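View pics/top0.png

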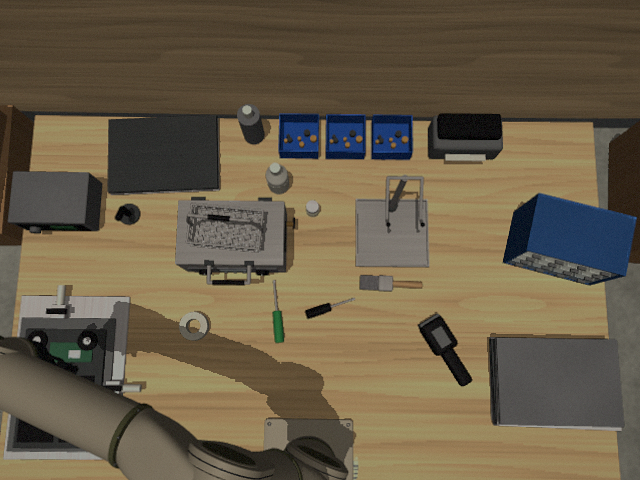

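The side view shows the basket (bail with black sleeve around 275,140) on the cleaner's lid, and the stand hook around (430,240). In the top view, the sleeve is at about (218,217), the lid handle at (228,282) and the prongs at about (388-422,180-228). Next I'll look at zoomed crops.

Run:
```python
import cv2,numpy as np
s=cv2.imread("pics/side0.png");t=cv2.imread("pics/top0.png")
def cr(i,x,y,w=100,h=75): return cv2.resize(i[y:y+h,x:x+w],(400,300),interpolation=cv2.INTER_CUBIC)
a=cr(t,170,190,133,100);b=cr(t,350,170,133,100);c=cr(s,215,115,133,100);d=cr(s,350,195,133,100)
cv2.imwrite("pics/c1.png",np.vstack([np.hstack([a,b]),np.hstack([c,d])]))
```

```text
(no output)
```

View pics/c1.png

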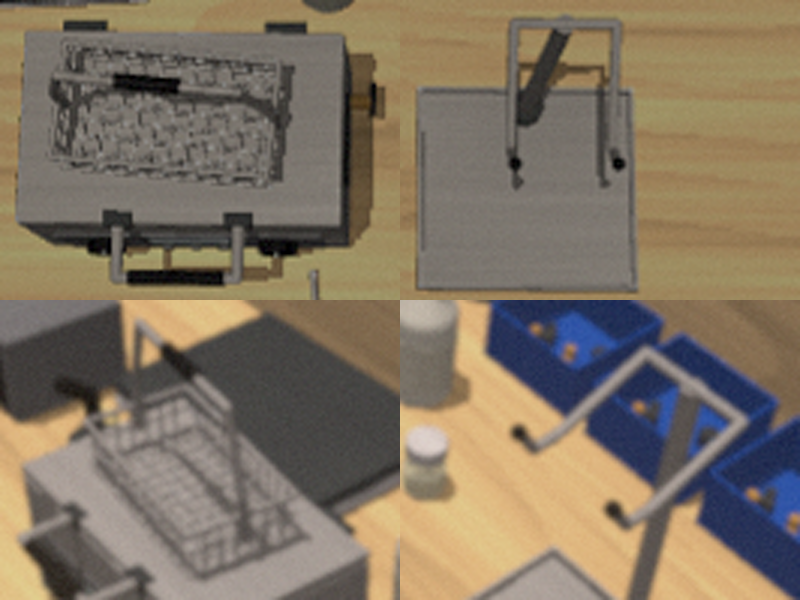

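The crops show (full-image px): sleeve top (218.9,217.9), side (274.9,135.9); lid grip top (228.5,282.4); prong tips top (388.2,224.2) and (422.5,224.2), side (389.9,239.2) and (421.5,265.2). I'll refine these with dark masks.

```bash
cat > h.py <<'E'
import cv2,numpy as np
from bench import *
def ray(n,p):
    c=calibration(n);K=c["K"];u=cv2.undistortPoints(np.array([[p]],float),K,np.array([c["k1"],0,0,0]))[0,0]
    R=np.array(c["R"]);C=-R.T@c["t"];d=R.T@[u[0],u[1],1];return C,d/np.linalg.norm(d)
# given convention: drawn = ray*(1+k1 r^2) == OpenCV k1
def onz(n,p,z):
    C,d=ray(n,p);return C+d*(z-C[2])/d[2]
def tri(p,q):
    C,d=ray("top",p);D,e=ray("side",q)
    s=np.linalg.lstsq(np.c_[d,-e],D-C,rcond=None)[0];a=C+s[0]*d;b=D+s[1]*e
    return (a+b)/2,np.linalg.norm(a-b)
def dark(img,x,y,w,h,th=55):
    g=img[y:y+h,x:x+w].max(2);m=(g<th).astype(np.uint8)
    n,l,st,ce=cv2.connectedComponentsWithStats(m)
    out=[]
    for i in range(1,n):
        if st[i,4]<5: continue
        ys,xs=np.nonzero(l==i);r=cv2.minAreaRect(np.c_[xs,ys].astype(np.float32))
        wt=(th-g[ys,xs]).astype(float)+5
        v=np.linalg.eigh(np.cov(np.c_[xs,ys].T))[1][:,1]
        out.append((round((xs*wt).sum()/wt.sum()+x,2),round((ys*wt).sum()/wt.sum()+y,2),st[i,4],st[i,:4].tolist(),v.round(3).tolist()))
    return out
E
python3 - <<'E'
from h import *
s=cv2.imread("pics/side0.png");t=cv2.imread("pics/top0.png")
for nm,i,b in(("sleeveT",t,(200,208,40,20)),("gripT",t,(205,274,50,16)),("tipsT",t,(380,217,50,14)),("sleeveS",s,(262,122,30,28)),("tipsS",s,(380,230,50,45))):
    print(nm);[print("  ",o) for o in dark(i,*b)]
P=np.set_printoptions(precision=4,suppress=True)
f=lambda x,y,X,Y:(X+x/3.0075,Y+y/3.0075)
print("sleeve",tri((218.9,217.9),(274.9,135.9)),onz("top",(218.9,217.9),.28))
for a,b in(((113,80),(180,88)),((60,77),(113,81))):
  d=onz("top",f(*b,170,190),.28)-onz("top",f(*a,170,190),.28);print("bar",d,np.arctan2(d[1],d[0]))
for p in((22,33),(347,35),(345,222),(18,222)):print("lid",onz("top",f(*p,170,190),.15))
print("grip",onz("top",(228.5,282.4),.145),[onz("top",f(*p,170,190),.145) for p in((127,278),(224,277))])
for p,q in(((115,163),(120,133)),((218,163),(215,211))):print("tip",tri(f(*p,350,170),f(*q,350,195)),onz("top",f(*p,350,170),.266))
for p in((112,22),(217,22)):print("rear",onz("top",f(*p,350,170),.27))
for p in((417,90),(633,90),(633,290),(417,288)):print("foot",onz("top",f(p[0]-400,p[1],350,170),.014))
E
```

```text
sleeveT
   (np.float64(218.48), np.float64(217.61), np.int32(127), [7, 6, 23, 8], [-0.996, -0.089])
gripT
   (np.float64(227.96), np.float64(281.94), np.int32(158), [7, 6, 32, 5], [1.0, 0.0])
tipsT
   (np.float64(387.87), np.float64(223.99), np.int32(14), [6, 5, 4, 6], [0.13, 0.991])
   (np.float64(422.09), np.float64(224.04), np.int32(13), [41, 5, 4, 5], [0.481, 0.877])
sleeveS
   (np.float64(274.3), np.float64(135.65), np.int32(65), [7, 9, 13, 11], [-0.797, -0.604])
tipsS
sleeve (array([0.5854, 0.2078, 0.2831]), np.float64(0.0029824811461335817)) [0.5875 0.2077 0.28  ]
bar [-0.0056 -0.0515  0.    ] -1.6786934609349888
bar [-0.0026 -0.0406  0.    ] -1.6341010269035217
lid [0.6613 0.3387 0.15  ]
lid [0.6635 0.064  0.15  ]
lid [0.5031 0.0619 0.15  ]
lid [0.4996 0.3329 0.15  ]
grip [0.4552 0.201  0.145 ] [array([0.4546, 0.2415, 0.145 ]), array([0.4564, 0.1613, 0.145 ])]
tip (array([ 0.5801, -0.1832,  0.265 ]), np.float64(0.0027108106105835114)) [ 0.5811 -0.1839  0.266 ]
tip (array([ 0.5815, -0.2629,  0.2635]), np.float64(0.0026700481607404947)) [ 0.5821 -0.2633  0.266 ]
rear [ 0.6931 -0.1819  0.27  ]
rear [ 0.6941 -0.2638  0.27  ]
foot [ 0.7078 -0.1231  0.014 ]
foot [ 0.7103 -0.3232  0.014 ]
foot [ 0.5227 -0.3196  0.014 ]
foot [ 0.5219 -0.1236  0.014 ]
```

Emit:
send_rows([
  {"dr": [0,0,0.08],"linear": [-15,-6,-20],"hand": 85},
  {"dr": [0,0,0.16],"linear": [-45,-19,-40],"hand": 85},
  {"dr": [0,0,0.25],"linear": [-80,-34,-60],"hand": 85},
  {"dr": [0,0,0.34],"linear": [-115,-49,-80],"hand": 85},
  {"dr": [0,0,0.43],"linear": [-150,-63,-100],"hand": 85},
  {"dr": [0,0,0.52],"linear": [-185,-78,-120],"hand": 85},
  {"dr": [0,0,0.61],"linear": [-220,-93,-135],"hand": 85},
  {"dr": [0,0,0.7],"linear": [-250,-106,-150],"hand": 85},
])

```text
time_s: 0.77
tool_pos: [0.4471, 0.3626, 0.3561]
tool_rot: [[-0.416, 0.909, -0.0], [0.909, 0.416, -0.0], [-0.0, -0.0, -1.0]]
ft_force: [1.2, 0.7, 0.7]
finger_gap: 0.0847
grasp_force: 0.0
```

```bash
cat >> h.py <<'E'
from scipy.spatial.transform import Rotation as Ro
np.set_printoptions(precision=4,suppress=True)
def go(x,y,z,yaw,tilt=0):
    """tool y at world angle yaw, pointing down; print delta in tool axes"""
    o=get_obs();R=o["tool_rot"];c,s=np.cos(yaw),np.sin(yaw)
    T=np.c_[[s,-c,0],[c,s,0],[0,0,-1.]]
    if tilt: T=T@Ro.from_euler("x",tilt).as_matrix()
    print("t",round(o["time_s"],2),"pos",o["tool_pos"],"gap",o["finger_gap"],"F",o["ft_force"],"grip",o["grasp_force"])
    print("lin mm",(R.T@(np.array([x,y,z])-o["tool_pos"])*1000).round(1),"dr",Ro.from_matrix(R.T@T).as_rotvec().round(3),"q",o["joint_positions"])
E
python3 -c "
from h import *
go(.587,.208,.35,-.1)
print(onz('top',(218.48,217.61),.28),tri((218.48,217.61),(274.3,135.65)),onz('top',(227.96,281.94),.145),onz('top',(387.87,223.99),.268),onz('top',(422.09,224.04),.268))"
```

```text
t 0.77 pos [0.4471 0.3626 0.3561] gap 0.08472967894415674 F [1.2014 0.6585 0.7227] grip 0.0Traceback (most recent call last):
  File "<string>", line 3, in <module>
    go(.587,.208,.35,-.1)
    ~~^^^^^^^^^^^^^^^^^^^
  File "h.py", line 32, in go
    print("lin mm",(R.T@(np.array([x,y,z])-o["tool_pos"])*1000).round(1),"dr",Ro.from_matrix(R.T@T).as_rotvec().round(3),"q",o["joint_positions"])
                                                                              ~~~~~~~~~~~~~~^^^^^^^
  File "scipy/spatial/transform/_rotation.pyx", line 1143, in scipy.spatial.transform._rotation.Rotation.from_matrix
ValueError: Non-positive determinant (left-handed or null coordinate frame) in rotation matrix 0: [[-0.8632 -0.5049  0.    ]
 [-0.5049  0.8632  0.    ]
 [ 0.     -0.      1.    ]].
```

```bash
sed -i 's/\[\[s,-c,0\]/[[-s,c,0]/' h.py
python3 -c "
from h import *
go(.587,.208,.35,-.1)
print(onz('top',(218.48,217.61),.28),tri((218.48,217.61),(274.3,135.65)),onz('top',(227.96,281.94),.145),onz('top',(387.87,223.99),.268),onz('top',(422.09,224.04),.268))"
```

```text
t 0.77 pos [0.4471 0.3626 0.3561] gap 0.08472967894415674 F [1.2014 0.6585 0.7227] grip 0.0
lin mm [-198.8   62.9    6.1] dr [-0.     0.     0.529] q [-0.9063  0.1861  0.1752  1.3357 -0.0323  1.6226 -0.3064]
[0.5882 0.2087 0.28  ] (array([0.5854, 0.209 , 0.2833]), np.float64(0.004352701337182568)) [0.4563 0.2024 0.145 ] [ 0.5811 -0.1828  0.268 ] [ 0.582  -0.2621  0.268 ]
```

Emit:
send_rows([
  {"dr": [0,0,0.08],"linear": [-36,11,1],"hand": 85},
  {"dr": [0,0,0.16],"linear": [-72,23,3],"hand": 85},
  {"dr": [0,0,0.25],"linear": [-108,34,5],"hand": 85},
  {"dr": [0,0,0.34],"linear": [-142,45,6],"hand": 85},
  {"dr": [0,0,0.43],"linear": [-172,55,7],"hand": 85},
  {"dr": [0,0,0.5],"linear": [-192,61,8],"hand": 85},
  {"dr": [0,0,0.53],"linear": [-199,63,10],"hand": 85},
  {"dr": [0,0,0.53],"linear": [-199,63,10],"hand": 85},
])

```text
time_s: 1.43
tool_pos: [0.5877, 0.2084, 0.3443]
tool_rot: [[0.1, 0.995, -0.001], [0.995, -0.1, -0.001], [-0.002, -0.001, -1.0]]
ft_force: [0.1, 0.0, -0.0]
finger_gap: 0.0851
grasp_force: 0.0
```

```bash
python3 -c "
from h import *
go(.587,.208,.268,-.1)"
```

```text
t 1.43 pos [0.5877 0.2084 0.3443] gap 0.08514130082956785 F [ 0.101   0.0364 -0.0332] grip 0.0
lin mm [-0.3 -0.6 76.3] dr [-0.001  0.002 -0.   ] q [-0.6817  0.3065  0.3634  1.2318 -0.1066  1.6233 -0.4398]
```

Emit:
send_rows([
  {"dr": [0,0,0],"linear": [0,0,12],"hand": 85},
  {"dr": [0,0,0],"linear": [0,0,26],"hand": 85},
  {"dr": [0,0,0],"linear": [0,0,40],"hand": 85},
  {"dr": [0,0,0],"linear": [0,0,54],"hand": 85},
  {"dr": [0,0,0],"linear": [0,0,65],"hand": 85},
  {"dr": [0,0,0],"linear": [0,0,73],"hand": 85},
  {"dr": [0,0,0],"linear": [0,0,77],"hand": 85},
  {"dr": [0,0,0],"linear": [0,0,77],"hand": 70},
])

```text
time_s: 2.1
tool_pos: [0.5864, 0.211, 0.2676]
tool_rot: [[0.095, 0.996, -0.001], [0.996, -0.095, -0.0], [-0.0, -0.001, -1.0]]
ft_force: [-0.6, 0.4, 0.2]
finger_gap: 0.075
grasp_force: 0.0
```

Emit:
send_rows([
  {"dr": [0,0,0],"linear": [0,0,0],"hand": 55},
  {"dr": [0,0,0],"linear": [0,0,0],"hand": 42},
  {"dr": [0,0,0],"linear": [0,0,0],"hand": 30},
  {"dr": [0,0,0],"linear": [0,0,0],"hand": 18},
  {"dr": [0,0,0],"linear": [0,0,0],"hand": 8},
  {"dr": [0,0,0],"linear": [0,0,0],"hand": 0},
  {"dr": [0,0,0],"linear": [0,0,0],"hand": 0},
  {"dr": [0,0,0],"linear": [0,0,0],"hand": 0},
])

```text
time_s: 2.77
tool_pos: [0.587, 0.2105, 0.2683]
tool_rot: [[0.096, 0.995, 0.0], [0.995, -0.096, 0.0], [0.0, 0.0, -1.0]]
ft_force: [0.6, -0.5, 0.8]
finger_gap: -0.0003
grasp_force: 0.0
```

```bash
python3 -c "
from h import *
go(.587,.208,.34,-.1)
s=get_image('side')[60:280,180:400,::-1];t=get_image('top')[150:320,140:360,::-1]
cv2.imwrite('pics/g1.png',np.hstack([cv2.resize(s,(400,400)),cv2.resize(t,(400,400))]))"
```

```text
t 2.77 pos [0.587  0.2105 0.2683] gap -0.00029782027906281666 F [ 0.6442 -0.5034  0.8118] grip 0.0
lin mm [ -2.5   0.3 -71.7] dr [ 0.    -0.     0.004] q [-0.6878  0.3094  0.3516  1.3831 -0.1057  1.4674 -0.4367]
```

Gap 0: it missed the bar. Looking.

View pics/g1.png

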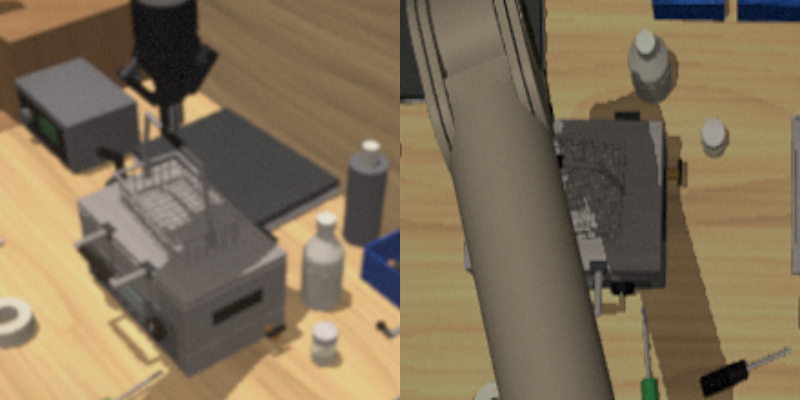

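The fingers closed right at the bar without catching it: the fingertips are near side px (274,131), and the sleeve was at (274,136). I'll check where the tip should project and zoom in.

```bash
cat >> h.py <<'E'
def proj(n,X):
    c=calibration(n);return cv2.projectPoints(np.array([X],float),cv2.Rodrigues(np.array(c["R"]))[0],np.array(c["t"]),c["K"],np.array([c["k1"],0,0,0]))[0][0,0]
E
python3 -c "
from h import *
print(proj('side',[.587,.2105,.2683]),proj('side',[.587,.2105,.2603]),proj('side',[.588,.2087,.28]),proj('top',[.588,.2087,.28]))
s=get_image('side')[:,:,::-1];s0=cv2.imread('pics/side0.png')
cv2.imwrite('pics/g2.png',np.hstack([cv2.resize(i[95:175,235:315],(400,400),interpolation=cv2.INTER_CUBIC) for i in (s0,s)]))"
```

```text
[275.8504 140.5075] [276.0468 143.4472] [276.3579 136.3584] [218.4953 217.6808]
```

View pics/g2.png

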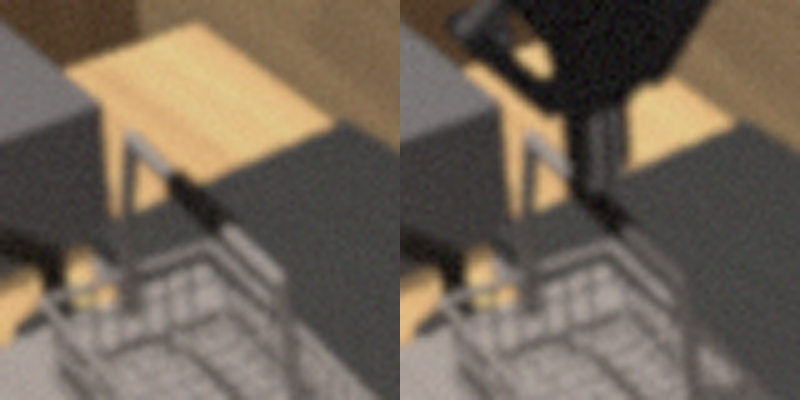

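The basket hasn't moved, and the tip appears to end on the sleeve. One brightened close-up to settle whether the fingers are in front of, behind or above it.

```bash
python3 -c "
from h import *
s=get_image('side')[:,:,::-1]; s=cv2.fastNlMeansDenoisingColored(np.ascontiguousarray(s),None,4,4,5,15)
f=lambda i:(np.clip((i/255.)*1.6,0,1)**.5*255).astype(np.uint8)
cv2.imwrite('pics/g3.png',cv2.resize(f(s)[80:170,230:350],(800,600),interpolation=cv2.INTER_CUBIC))"
```

```text
(no output)
```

View pics/g3.png

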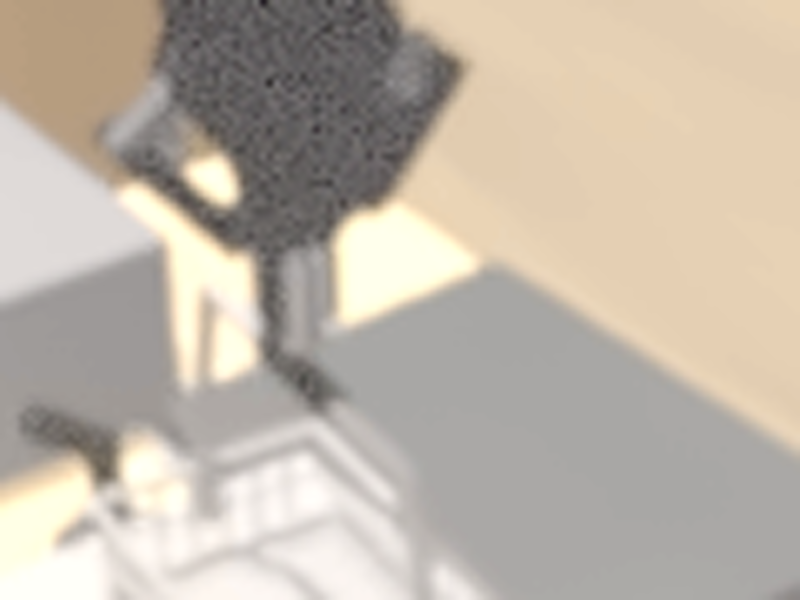

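Emit:
send_rows([
  {"dr": [0,0,0],"linear": [0,0,-6],"hand": 0},
  {"dr": [0,0,0],"linear": [0,0,-16],"hand": 0},
  {"dr": [0,0,0],"linear": [0,0,-28],"hand": 0},
  {"dr": [0,0,0],"linear": [0,0,-38],"hand": 0},
  {"dr": [0,0,0],"linear": [0,0,-44],"hand": 0},
  {"dr": [0,0,0],"linear": [0,0,-46],"hand": 0},
  {"dr": [0,0,0],"linear": [0,0,-46],"hand": 0},
  {"dr": [0,0,0],"linear": [0,0,-46],"hand": 0},
])

```text
time_s: 3.63
tool_pos: [0.5868, 0.2105, 0.314]
tool_rot: [[0.096, 0.995, -0.0], [0.995, -0.096, -0.0], [-0.0, -0.0, -1.0]]
ft_force: [-0.3, -0.1, 0.1]
finger_gap: 0.0
grasp_force: 0.0
```

```bash
python3 -c "
from h import *
o=get_obs();p=o['tool_pos'];print(p,o['finger_gap'],o['tool_rot'][:,2])
for d in(-.03,0,.008):print(d,proj('side',p+o['tool_rot'][:,2]*d),proj('top',p+o['tool_rot'][:,2]*d))
s=get_image('side')[:,:,::-1]; s=cv2.fastNlMeansDenoisingColored(np.ascontiguousarray(s),None,4,4,5,15)
f=lambda i:(np.clip((i/255.)*1.6,0,1)**.5*255).astype(np.uint8)
g=s.max(2)
for r in range(100,150):print(r,g[r,262:292].tolist()) if r%2==0 else 0
cv2.imwrite('pics/g4.png',cv2.resize(f(s)[80:170,230:350],(800,600),interpolation=cv2.INTER_CUBIC))"
```

```text
[0.5868 0.2105 0.314 ] 1.4183286245397685e-05 [-0.0003 -0.0001 -1.    ]
-0.03 [273.8494 111.2306] [212.657 211.299]
0 [274.6405 123.1722] [215.0842 214.5999]
0.008 [274.8469 126.282 ] [215.7129 215.455 ]
100 [92, 108, 105, 98, 63, 37, 19, 25, 29, 51, 73, 69, 63, 59, 74, 72, 53, 81, 113, 128, 134, 134, 134, 134, 134, 135, 135, 135, 135, 134]
102 [100, 126, 139, 134, 95, 38, 22, 30, 32, 54, 75, 75, 64, 59, 71, 68, 58, 72, 106, 126, 132, 134, 134, 134, 134, 135, 134, 135, 135, 135]
104 [206, 213, 219, 188, 127, 62, 21, 27, 36, 55, 74, 75, 66, 57, 67, 68, 65, 101, 148, 162, 149, 137, 133, 130, 134, 134, 134, 135, 135, 135]
106 [226, 223, 223, 196, 134, 70, 23, 27, 30, 52, 73, 76, 68, 56, 67, 70, 72, 104, 164, 205, 205, 188, 167, 149, 137, 133, 133, 135, 134, 135]
108 [223, 223, 227, 209, 163, 97, 41, 28, 30, 49, 68, 79, 69, 55, 58, 69, 77, 121, 182, 214, 224, 219, 212, 201, 186, 163, 146, 137, 133, 135]
110 [220, 220, 225, 225, 206, 169, 111, 61, 36, 43, 71, 79, 69, 59, 66, 93, 133, 178, 212, 230, 227, 227, 225, 221, 219, 212, 198, 179, 159, 145]
112 [223, 223, 222, 224, 227, 225, 200, 1
[... 1954 characters left out ...]
, 61, 71, 70, 70, 70, 70, 70, 70, 70, 70]
140 [75, 75, 75, 75, 75, 74, 75, 75, 74, 74, 74, 73, 65, 57, 41, 28, 39, 53, 73, 73, 66, 72, 73, 70, 70, 70, 70, 70, 70, 70]
142 [75, 75, 75, 75, 75, 75, 75, 75, 76, 75, 76, 79, 82, 86, 85, 83, 64, 68, 87, 94, 92, 87, 80, 76, 74, 71, 71, 71, 70, 71]
144 [75, 76, 76, 76, 76, 79, 83, 88, 95, 99, 108, 113, 116, 116, 120, 126, 124, 112, 92, 86, 90, 95, 95, 90, 83, 77, 72, 71, 71, 71]
146 [81, 86, 95, 100, 108, 113, 116, 115, 113, 111, 103, 96, 92, 87, 83, 92, 111, 128, 129, 115, 95, 87, 90, 95, 95, 91, 85, 79, 72, 71]
148 [95, 105, 113, 111, 106, 99, 92, 90, 92, 98, 100, 112, 126, 136, 128, 106, 88, 95, 111, 128, 129, 113, 94, 87, 90, 95, 95, 91, 85, 74]
```

View pics/g4.png

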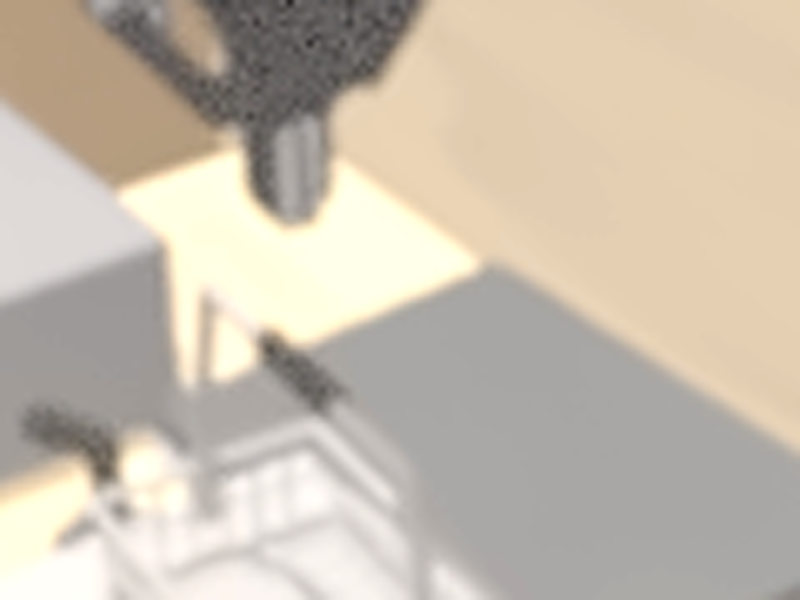

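Measured, the closed tips show at side px (274,113), against a predicted row of 126. So the real fingertips sit about 35 mm higher than the reported TCP implies, and they closed just above the bar. A sideways offset would still have caught the 140 mm bar. I'll go about 35 mm lower, which clears everything under either reading.

Emit:
send_rows([
  {"dr": [0,0,0],"linear": [0,0,0],"hand": 20},
  {"dr": [0,0,0],"linear": [0,0,0],"hand": 40},
  {"dr": [0,0,0],"linear": [0,0,0],"hand": 60},
  {"dr": [0,0,0],"linear": [0,0,0],"hand": 80},
  {"dr": [0,0,0],"linear": [0,0,0],"hand": 80},
  {"dr": [0,0,0],"linear": [0,0,0],"hand": 80},
  {"dr": [0,0,0],"linear": [0,0,8],"hand": 80},
  {"dr": [0,0,0],"linear": [0,0,16],"hand": 80},
])

```text
time_s: 4.35
tool_pos: [0.5871, 0.2105, 0.2979]
tool_rot: [[0.096, 0.995, 0.001], [0.995, -0.096, 0.0], [0.0, 0.001, -1.0]]
ft_force: [0.0, -0.1, -0.4]
finger_gap: 0.0798
grasp_force: 0.0
```

Emit:
send_rows([
  {"dr": [0,0,0],"linear": [0,0,10],"hand": 80},
  {"dr": [0,0,0],"linear": [0,0,22],"hand": 80},
  {"dr": [0,0,0],"linear": [0,0,34],"hand": 80},
  {"dr": [0,0,0],"linear": [0,0,46],"hand": 80},
  {"dr": [0,0,0],"linear": [0,0,56],"hand": 80},
  {"dr": [0,0,0],"linear": [0,0,62],"hand": 80},
  {"dr": [0,0,0],"linear": [0,0,64],"hand": 80},
  {"dr": [0,0,0],"linear": [0,0,64],"hand": 70},
])

```text
time_s: 5.02
tool_pos: [0.5868, 0.2104, 0.2338]
tool_rot: [[0.096, 0.995, -0.001], [0.995, -0.096, -0.0], [-0.0, -0.001, -1.0]]
ft_force: [0.5, -0.3, 0.5]
finger_gap: 0.0702
grasp_force: 0.0
```

Emit:
send_rows([
  {"dr": [0,0,0],"linear": [0,0,0],"hand": 55},
  {"dr": [0,0,0],"linear": [0,0,0],"hand": 42},
  {"dr": [0,0,0],"linear": [0,0,0],"hand": 30},
  {"dr": [0,0,0],"linear": [0,0,0],"hand": 18},
  {"dr": [0,0,0],"linear": [0,0,0],"hand": 8},
  {"dr": [0,0,0],"linear": [0,0,0],"hand": 0},
  {"dr": [0,0,0],"linear": [0,0,0],"hand": 0},
  {"dr": [0,0,0],"linear": [0,0,0],"hand": 0},
])

```text
time_s: 5.68
tool_pos: [0.587, 0.2106, 0.2347]
tool_rot: [[0.096, 0.995, 0.0], [0.995, -0.096, 0.0], [0.0, 0.0, -1.0]]
ft_force: [-1.2, -0.3, 3.4]
finger_gap: 0.0111
grasp_force: 58.5
```

Grasped (gap 11 mm, grip 58 N). Lifting.

Emit:
send_rows([
  {"dr": [0,0,0],"linear": [0,0,-3],"hand": 0},
  {"dr": [0,0,0],"linear": [0,0,-9],"hand": 0},
  {"dr": [0,0,0],"linear": [0,0,-18],"hand": 0},
  {"dr": [0,0,0],"linear": [0,0,-30],"hand": 0},
  {"dr": [0,0,0],"linear": [0,0,-42],"hand": 0},
  {"dr": [0,0,0],"linear": [0,0,-52],"hand": 0},
  {"dr": [0,0,0],"linear": [0,0,-58],"hand": 0},
  {"dr": [0,0,0],"linear": [0,0,-60],"hand": 0},
])

```text
time_s: 6.35
tool_pos: [0.5874, 0.2106, 0.2961]
tool_rot: [[0.096, 0.995, 0.002], [0.995, -0.096, 0.001], [0.001, 0.002, -1.0]]
ft_force: [0.9, -0.2, -2.8]
finger_gap: 0.0112
grasp_force: 58.4
```

```bash
python3 -c "
from h import *
go(.46,-.2235,.295,.012)
t=get_image('side')[:,:,::-1];cv2.imwrite('pics/l1.png',t)
o=get_obs();p=o['tool_pos']+[0,0,.045];print('bar pred',proj('side',p),[proj('side',p+[0.096*k,.995*k,0]) for k in(-.025,.025)])
print(dark(t,250,90,50,45,50))"
```

```text
t 6.35 pos [0.5874 0.2106 0.2961] gap 0.01122133618650858 F [ 0.8525 -0.2123 -2.8407] grip 58.4192955493927
lin mm [-444.3  -85.2    0.4] dr [ 0.002 -0.001 -0.108] q [-0.6874  0.3038  0.3552  1.3332 -0.1046  1.5206 -0.4382]
bar pred [274.0924 112.5541] [array([279.429 , 117.5996]), array([268.9107, 107.6571])]
[(np.float64(271.35), np.float64(98.59), np.int32(560), [0, 0, 43, 29], [-0.994, 0.112])]
```

Emit:
send_rows([
  {"dr": [0,0,-0.01],"linear": [-4,-3,0],"hand": 0},
  {"dr": [0,0,-0.03],"linear": [-13,-10,0],"hand": 0},
  {"dr": [0,0,-0.05],"linear": [-27,-20,0],"hand": 0},
  {"dr": [0,0,-0.07],"linear": [-46,-33,0],"hand": 0},
  {"dr": [0,0,-0.09],"linear": [-69,-46,0],"hand": 0},
  {"dr": [0,0,-0.1],"linear": [-95,-58,0],"hand": 0},
  {"dr": [0,0,-0.108],"linear": [-123,-68,0],"hand": 0},
  {"dr": [0,0,-0.108],"linear": [-152,-76,0],"hand": 0},
])

```text
time_s: 7.07
tool_pos: [0.4951, 0.0654, 0.2936]
tool_rot: [[-0.014, 1.0, -0.001], [1.0, 0.014, 0.0], [0.0, -0.001, -1.0]]
ft_force: [0.6, 0.2, -2.9]
finger_gap: 0.0112
grasp_force: 58.5
```

Emit:
send_rows([
  {"dr": [0,0,0],"linear": [-29,-8,0],"hand": 0},
  {"dr": [0,0,0],"linear": [-59,-15,0],"hand": 0},
  {"dr": [0,0,0],"linear": [-89,-21,0],"hand": 0},
  {"dr": [0,0,0],"linear": [-119,-26,0],"hand": 0},
  {"dr": [0,0,0],"linear": [-148,-30,0],"hand": 0},
  {"dr": [0,0,0],"linear": [-176,-33,0],"hand": 0},
  {"dr": [0,0,0],"linear": [-202,-36,0],"hand": 0},
  {"dr": [0,0,0],"linear": [-226,-38,0],"hand": 0},
])

```text
time_s: 7.73
tool_pos: [0.4601, -0.1618, 0.2938]
tool_rot: [[-0.012, 1.0, -0.001], [1.0, 0.012, 0.001], [0.001, -0.001, -1.0]]
ft_force: [0.1, 0.3, -2.3]
finger_gap: 0.0109
grasp_force: 58.5
```

```bash
python3 -c "
from h import *
go(.46,-.2235,.275,.012)"
```

```text
t 7.73 pos [ 0.4601 -0.1618  0.2938] gap 0.010888788295271332 F [ 0.1165  0.3189 -2.2712] grip 58.48937273025513
lin mm [-61.7  -0.8  18.7] dr [-0.001 -0.001 -0.   ] q [-0.4054 -0.044   0.6376  1.6937  0.0258  1.4839  0.2411]
```

Emit:
send_rows([
  {"dr": [0,0,0],"linear": [-17,0,3],"hand": 0},
  {"dr": [0,0,0],"linear": [-32,0,8],"hand": 0},
  {"dr": [0,0,0],"linear": [-44,0,15],"hand": 0},
  {"dr": [0,0,0],"linear": [-53,0,23],"hand": 0},
  {"dr": [0,0,0],"linear": [-59,0,30],"hand": 0},
  {"dr": [0,0,0],"linear": [-62,0,36],"hand": 0},
  {"dr": [0,0,0],"linear": [-62,0,39],"hand": 0},
  {"dr": [0,0,0],"linear": [-62,0,39],"hand": 0},
])

```text
time_s: 8.4
tool_pos: [0.4618, -0.2213, 0.2544]
tool_rot: [[-0.012, 1.0, -0.001], [1.0, 0.012, 0.001], [0.001, -0.001, -1.0]]
ft_force: [0.4, 0.1, -2.5]
finger_gap: 0.0113
grasp_force: 58.5
```

```bash
python3 -c "
from h import *
go(.607,-.2235,.255,.012)
p=get_obs()['tool_pos'];print('bar ends pred side',[proj('side',p+[0,k,.045]) for k in(-.07,-.025,.025,.07)],'top',[proj('top',p+[0,k,.045]) for k in(-.07,.07)])
s=get_image('side')[:,:,::-1];t=get_image('top')[:,:,::-1];f=lambda i:(np.clip((i/255.)*1.4,0,1)**.7*255).astype(np.uint8)
cv2.imwrite('pics/h1.png',np.hstack([cv2.resize(f(s)[180:330,310:460],(500,500),interpolation=3),cv2.resize(f(t)[160:310,350:440],(300,500),interpolation=3)]))"
```

```text
t 8.4 pos [ 0.4618 -0.2213  0.2544] gap 0.011314095095308846 F [ 0.4455  0.0968 -2.5413] grip 58.45503509044647
lin mm [ -4.  145.2  -0.7] dr [-0.001 -0.001  0.   ] q [-0.3311  0.0431  0.7203  1.7097 -0.0289  1.401   0.4061]
bar ends pred side [array([384.6082, 294.3766]), array([365.6993, 276.8358]), array([346.0551, 258.6157]), array([329.5032, 243.2658])] top [array([438.6849, 273.6231]), array([375.8046, 272.7764])]
```

View pics/h1.png

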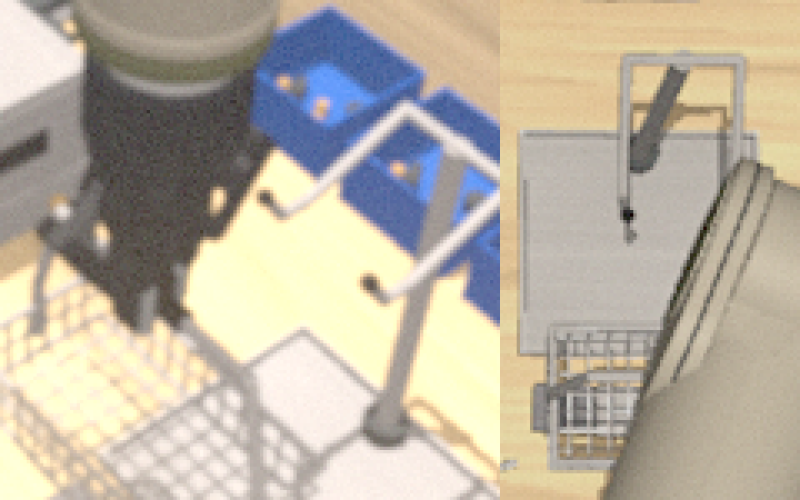

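The view shows the bail hanging plumb at side (380,291) and top row 272.5, matching the prediction of 290.6 / 272.8. The prongs are clear ahead at the right height, so I'll advance over the hook.

Emit:
send_rows([
  {"dr": [0,0,0],"linear": [0,5,0],"hand": 0},
  {"dr": [0,0,0],"linear": [0,17,0],"hand": 0},
  {"dr": [0,0,0],"linear": [0,36,0],"hand": 0},
  {"dr": [0,0,0],"linear": [0,60,0],"hand": 0},
  {"dr": [0,0,0],"linear": [-1,85,0],"hand": 0},
  {"dr": [0,0,0],"linear": [-2,108,0],"hand": 0},
  {"dr": [0,0,0],"linear": [-2,127,0],"hand": 0},
  {"dr": [0,0,0],"linear": [-2,140,0],"hand": 0},
])

```text
time_s: 9.17
tool_pos: [0.6046, -0.2209, 0.2546]
tool_rot: [[-0.015, 1.0, -0.0], [1.0, 0.015, 0.0], [0.0, -0.0, -1.0]]
ft_force: [-0.1, -0.1, -2.1]
finger_gap: 0.011
grasp_force: 58.5
```

Emit:
send_rows([
  {"dr": [0,0,0],"linear": [0,4,0],"hand": 0},
  {"dr": [0,0,0],"linear": [0,5,0],"hand": 0},
  {"dr": [0,0,0],"linear": [0,5,4],"hand": 0},
  {"dr": [0,0,0],"linear": [0,5,12],"hand": 0},
  {"dr": [0,0,0],"linear": [0,5,22],"hand": 0},
  {"dr": [0,0,0],"linear": [0,5,32],"hand": 0},
  {"dr": [0,0,0],"linear": [0,5,40],"hand": 0},
  {"dr": [0,0,0],"linear": [0,5,44],"hand": 0},
])

```text
time_s: 9.83
tool_pos: [0.6064, -0.2218, 0.2094]
tool_rot: [[-0.012, 1.0, -0.002], [1.0, 0.012, 0.001], [0.001, -0.002, -1.0]]
ft_force: [0.4, 0.1, -3.0]
finger_gap: 0.0109
grasp_force: 58.5
```

```bash
python3 -c "
from h import *
go(.607,-.222,.203,.012)"
```

```text
t 9.83 pos [ 0.6064 -0.2218  0.2094] gap 0.010856116653274123 F [ 0.378   0.0987 -2.9669] grip 58.50951433181763
lin mm [-0.2  0.7  6.4] dr [-0.002 -0.001  0.   ] q [-0.2242  0.4363  0.6976  1.4252 -0.28    1.3827  0.4918]
```

Emit:
send_rows([
  {"dr": [0,0,0],"linear": [0,0,1],"hand": 0},
  {"dr": [0,0,0],"linear": [0,0,2],"hand": 0},
  {"dr": [0,0,0],"linear": [0,0,3],"hand": 0},
  {"dr": [0,0,0],"linear": [0,0,4],"hand": 0},
  {"dr": [0,0,0],"linear": [0,0,5],"hand": 0},
  {"dr": [0,0,0],"linear": [0,0,6],"hand": 0},
  {"dr": [0,0,0],"linear": [0,0,6],"hand": 0},
  {"dr": [0,0,0],"linear": [0,0,6],"hand": 0},
])

```text
time_s: 10.5
tool_pos: [0.6072, -0.2222, 0.2053]
tool_rot: [[-0.012, 1.0, 0.0], [1.0, 0.012, 0.0], [0.0, 0.0, -1.0]]
ft_force: [0.6, -1.4, -2.7]
finger_gap: 0.0112
grasp_force: 58.5
```

Emit:
send_rows([
  {"dr": [0,0,0],"linear": [0,0,1],"hand": 0},
  {"dr": [0,0,0],"linear": [0,0,1],"hand": 0},
  {"dr": [0,0,0],"linear": [0,0,2],"hand": 0},
  {"dr": [0,0,0],"linear": [0,0,2],"hand": 0},
  {"dr": [0,0,0],"linear": [0,0,3],"hand": 0},
  {"dr": [0,0,0],"linear": [0,0,3],"hand": 0},
  {"dr": [0,0,0],"linear": [0,0,3],"hand": 0},
  {"dr": [0,0,0],"linear": [0,0,3],"hand": 0},
])

```text
time_s: 11.17
tool_pos: [0.6072, -0.2222, 0.2025]
tool_rot: [[-0.012, 1.0, 0.0], [1.0, 0.012, 0.0], [0.0, 0.0, -1.0]]
ft_force: [-0.1, 0.4, 0.8]
finger_gap: 0.0114
grasp_force: 58.9
```

Resting on both prongs (bar at the expected 0.2475). Releasing and withdrawing upward.

Emit:
send_rows([
  {"dr": [0,0,0],"linear": [0,0,0],"hand": 15},
  {"dr": [0,0,0],"linear": [0,0,0],"hand": 18},
  {"dr": [0,0,0],"linear": [0,0,0],"hand": 23},
  {"dr": [0,0,0],"linear": [0,0,0],"hand": 30},
  {"dr": [0,0,0],"linear": [0,0,0],"hand": 38},
  {"dr": [0,0,0],"linear": [0,0,0],"hand": 45},
  {"dr": [0,0,0],"linear": [0,0,0],"hand": 45},
  {"dr": [0,0,0],"linear": [0,0,-4],"hand": 45},
])

```text
time_s: 11.83
tool_pos: [0.6068, -0.222, 0.2057]
tool_rot: [[-0.012, 1.0, -0.001], [1.0, 0.012, 0.0], [0.0, -0.001, -1.0]]
ft_force: [0.5, -0.1, 0.1]
finger_gap: 0.0447
grasp_force: 0.0
```

Emit:
send_rows([
  {"dr": [0,0,0],"linear": [0,0,-8],"hand": 45},
  {"dr": [0,0,0],"linear": [0,0,-20],"hand": 45},
  {"dr": [0,0,0],"linear": [0,0,-36],"hand": 45},
  {"dr": [0,0,0],"linear": [0,0,-54],"hand": 45},
  {"dr": [0,0,0],"linear": [0,0,-74],"hand": 45},
  {"dr": [0,0,0],"linear": [0,0,-92],"hand": 45},
  {"dr": [0,0,0],"linear": [0,0,-106],"hand": 45},
  {"dr": [0,0,0],"linear": [0,0,-112],"hand": 45},
])

```text
time_s: 12.5
tool_pos: [0.6077, -0.2228, 0.3218]
tool_rot: [[-0.012, 1.0, 0.004], [1.0, 0.012, -0.001], [-0.001, 0.004, -1.0]]
ft_force: [-0.5, 0.2, 0.2]
finger_gap: 0.0448
grasp_force: 0.0
```

```bash
python3 -c "
from h import *
go(.457,.2024,.25,.018)
s=get_image('side')[:,:,::-1];f=lambda i:(np.clip((i/255.)*1.4,0,1)**.7*255).astype(np.uint8)
cv2.imwrite('pics/h2.png',cv2.resize(f(s)[140:380,310:510],(500,600),interpolation=3))"
```

```text
t 12.5 pos [ 0.6077 -0.2228  0.3218] gap 0.04480394180527232 F [-0.4542  0.1634  0.1649] grip 0.0
lin mm [ 427.  -145.9   70.8] dr [ 0.004  0.001 -0.006] q [-0.2108  0.4062  0.7209  1.2275 -0.2647  1.5966  0.4721]
```

View pics/h2.png

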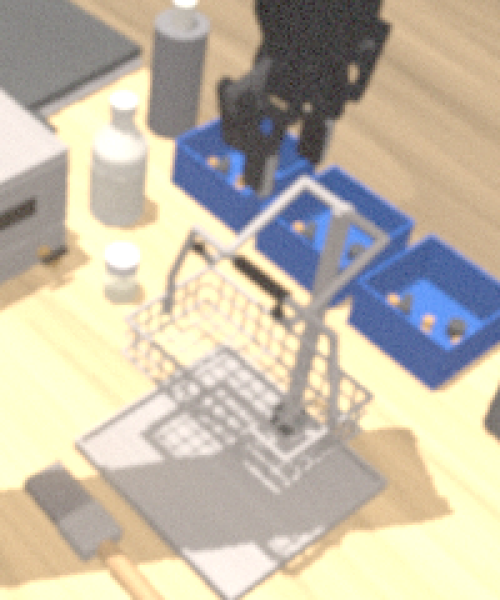

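The basket hangs by its bail over both prongs (at crop (205,245) and (285,305)) and is level and free; the brush and jar are untouched. On to the lid handle.

Emit:
send_rows([
  {"dr": [0,0,0],"linear": [8,-3,0],"hand": 36},
  {"dr": [0,0,0],"linear": [25,-8,0],"hand": 36},
  {"dr": [0,0,0],"linear": [50,-16,0],"hand": 36},
  {"dr": [0,0,0],"linear": [82,-27,0],"hand": 36},
  {"dr": [0,0,0],"linear": [116,-38,2],"hand": 36},
  {"dr": [0,0,0],"linear": [152,-50,6],"hand": 36},
  {"dr": [0,0,0],"linear": [188,-62,12],"hand": 36},
  {"dr": [0,0,0],"linear": [224,-75,20],"hand": 36},
])

```text
time_s: 13.22
tool_pos: [0.5281, 0.003, 0.2975]
tool_rot: [[-0.013, 1.0, -0.0], [1.0, 0.013, 0.0], [0.0, -0.0, -1.0]]
ft_force: [0.5, 0.6, 0.7]
finger_gap: 0.0361
grasp_force: 0.0
```

Emit:
send_rows([
  {"dr": [0,0,0],"linear": [36,-13,8],"hand": 36},
  {"dr": [0,0,0],"linear": [72,-25,16],"hand": 36},
  {"dr": [0,0,0],"linear": [106,-37,24],"hand": 36},
  {"dr": [0,0,0],"linear": [138,-48,32],"hand": 36},
  {"dr": [0,0,0],"linear": [166,-58,40],"hand": 36},
  {"dr": [0,0,0],"linear": [188,-66,46],"hand": 36},
  {"dr": [0,0,0],"linear": [200,-71,50],"hand": 36},
  {"dr": [0,0,0],"linear": [203,-72,50],"hand": 36},
])

```text
time_s: 13.88
tool_pos: [0.4524, 0.2056, 0.2464]
tool_rot: [[-0.017, 1.0, -0.003], [1.0, 0.017, -0.001], [-0.001, -0.003, -1.0]]
ft_force: [0.3, -0.2, 0.1]
finger_gap: 0.0359
grasp_force: 0.0
```

```bash
python3 -c "
from h import *
go(.4565,.2024,.098,.018)"
```

```text
t 13.88 pos [0.4524 0.2056 0.2464] gap 0.0358736536007119 F [ 0.2953 -0.1653  0.086 ] grip 0.0
lin mm [ -3.1   4.4 148.4] dr [-0.003  0.001 -0.001] q [-0.891   0.0161  0.3801  1.7434 -0.0063  1.3862 -0.4927]
```

Emit:
send_rows([
  {"dr": [0,0,0],"linear": [-1,2,8],"hand": 36},
  {"dr": [0,0,0],"linear": [-3,4,22],"hand": 36},
  {"dr": [0,0,0],"linear": [-3,4,40],"hand": 36},
  {"dr": [0,0,0],"linear": [-3,4,60],"hand": 36},
  {"dr": [0,0,0],"linear": [-3,4,78],"hand": 36},
  {"dr": [0,0,0],"linear": [-3,4,92],"hand": 36},
  {"dr": [0,0,0],"linear": [-3,4,100],"hand": 36},
  {"dr": [0,0,0],"linear": [-3,4,102],"hand": 36},
])

```text
time_s: 14.55
tool_pos: [0.4588, 0.1984, 0.1448]
tool_rot: [[-0.01, 1.0, -0.002], [1.0, 0.01, -0.002], [-0.001, -0.002, -1.0]]
ft_force: [-0.4, 0.7, 0.3]
finger_gap: 0.0359
grasp_force: 0.0
```

Emit:
send_rows([
  {"dr": [0,0,0],"linear": [0,0,6],"hand": 36},
  {"dr": [0,0,0],"linear": [0,0,14],"hand": 36},
  {"dr": [0,0,0],"linear": [0,0,22],"hand": 36},
  {"dr": [0,0,0],"linear": [0,0,30],"hand": 36},
  {"dr": [0,0,0],"linear": [0,0,38],"hand": 36},
  {"dr": [0,0,0],"linear": [0,0,44],"hand": 36},
  {"dr": [0,0,0],"linear": [0,0,46],"hand": 36},
  {"dr": [0,0,0],"linear": [0,0,46],"hand": 36},
])

```text
time_s: 15.22
tool_pos: [0.4588, 0.1999, 0.0997]
tool_rot: [[-0.012, 1.0, -0.001], [1.0, 0.012, -0.001], [-0.001, -0.001, -1.0]]
ft_force: [0.3, 0.2, 0.1]
finger_gap: 0.0358
grasp_force: 0.0
```

```bash
python3 -c "
from h import *
go(.4565,.2024,.098,.018)"
```

```text
t 15.22 pos [0.4588 0.1999 0.0997] gap 0.03584402483265383 F [0.3114 0.1815 0.0782] grip 0.0
lin mm [ 2.6 -2.3  1.7] dr [-0.001  0.001 -0.006] q [-0.8622  0.1484  0.3908  1.9331 -0.064   1.073  -0.4327]
```

Emit:
send_rows([
  {"dr": [0,0,0],"linear": [2,-2,1],"hand": 36},
  {"dr": [0,0,0],"linear": [2,-2,1],"hand": 30},
  {"dr": [0,0,0],"linear": [2,-2,1],"hand": 24},
  {"dr": [0,0,0],"linear": [2,-2,1],"hand": 18},
  {"dr": [0,0,0],"linear": [2,-2,1],"hand": 12},
  {"dr": [0,0,0],"linear": [2,-2,1],"hand": 6},
  {"dr": [0,0,0],"linear": [2,-2,1],"hand": 0},
  {"dr": [0,0,0],"linear": [2,-2,1],"hand": 0},
])

```text
time_s: 15.88
tool_pos: [0.4539, 0.2022, 0.0992]
tool_rot: [[-0.013, 1.0, -0.006], [1.0, 0.013, -0.0], [-0.0, -0.006, -1.0]]
ft_force: [-17.9, -1.7, 13.6]
finger_gap: 0.0109
grasp_force: 58.4
```

```bash
python3 -c "
from h import *
go(.4565,.2024,.098,.018)"
```

```text
t 15.88 pos [0.4539 0.2022 0.0992] gap 0.010943480872688024 F [-17.9284  -1.7129  13.6207] grip 58.43261361122131
lin mm [0.1 2.6 1.2] dr [-0.006  0.    -0.005] q [-0.8665  0.145   0.3872  1.9375 -0.0648  1.0763 -0.439 ]
```

Handle gripped; a 3 mm x offset shows as an 18 N side load, which I'll take out while starting the arc (hinge x ≈ 0.668).

Emit:
send_rows([
  {"dr": [0,0,0],"linear": [0,-1,-3],"hand": 0},
  {"dr": [0,0,0],"linear": [0,-2,-8],"hand": 0},
  {"dr": [0,0,0],"linear": [0,-2,-15],"hand": 0},
  {"dr": [0,0,0],"linear": [0,-2,-22],"hand": 0},
  {"dr": [0,0,0],"linear": [0,-1,-30],"hand": 0},
  {"dr": [0,0,0],"linear": [0,0,-37],"hand": 0},
  {"dr": [0,0,0],"linear": [0,2,-44],"hand": 0},
  {"dr": [0,0,0],"linear": [0,4,-52],"hand": 0},
])

```text
time_s: 16.55
tool_pos: [0.4601, 0.2022, 0.1517]
tool_rot: [[-0.012, 1.0, -0.002], [1.0, 0.012, -0.0], [-0.0, -0.002, -1.0]]
ft_force: [-6.3, 3.3, -1.6]
finger_gap: 0.0104
grasp_force: 58.4
```

```bash
cat >> h.py <<'E'
def lid(th):
    o=get_obs();p=o["tool_pos"];z=p[2]+.0458-.145;x=.668-p[0]
    print("angle",np.degrees(np.arctan2(z,x)).round(2),"radius",np.hypot(x,z).round(4))
    a=np.radians(th);go(.668-.214*np.cos(a),.2024+.018*.214*(1-np.cos(a)),.145-.0458+.214*np.sin(a),.018)
E
python3 -c "
from h import *
lid(30)"
```

```text
angle 14.18 radius 0.2144
t 16.55 pos [0.4601 0.2022 0.1517] gap 0.010435342800263099 F [-6.2609  3.3116 -1.5958] grip 58.43400299549103
lin mm [  0.4  22.4 -54.5] dr [-0.002  0.    -0.006] q [-0.8721  0.0968  0.392   1.8682 -0.0408  1.1862 -0.4539]
```

Emit:
send_rows([
  {"dr": [0,0,0],"linear": [0,1,-7],"hand": 0},
  {"dr": [0,0,0],"linear": [0,3,-14],"hand": 0},
  {"dr": [0,0,0],"linear": [0,5.5,-21],"hand": 0},
  {"dr": [0,0,0],"linear": [0,8,-28],"hand": 0},
  {"dr": [0,0,0],"linear": [0,11,-35],"hand": 0},
  {"dr": [0,0,0],"linear": [0,14,-41],"hand": 0},
  {"dr": [0,0,0],"linear": [0,17.5,-48],"hand": 0},
  {"dr": [0,0,0],"linear": [0,21,-55],"hand": 0},
])

```text
time_s: 17.22
tool_pos: [0.4812, 0.2023, 0.2068]
tool_rot: [[-0.012, 1.0, -0.002], [1.0, 0.012, -0.0], [-0.0, -0.002, -1.0]]
ft_force: [-5.7, 3.4, -2.5]
finger_gap: 0.0109
grasp_force: 58.3
```

```bash
python3 -c "
from h import *
lid(45)"
```

```text
angle 29.94 radius 0.2156
t 17.22 pos [0.4812 0.2023 0.2068] gap 0.010862522451592763 F [-5.707   3.4057 -2.5155] grip 58.27780544757843
lin mm [  0.8  35.4 -43.8] dr [-0.002  0.    -0.006] q [-0.8617  0.0992  0.4057  1.7476 -0.0413  1.3055 -0.4344]
```

Emit:
send_rows([
  {"dr": [0,0,0],"linear": [0,3.5,-6.5],"hand": 0},
  {"dr": [0,0,0],"linear": [0,7,-13],"hand": 0},
  {"dr": [0,0,0],"linear": [0,11,-19],"hand": 0},
  {"dr": [0,0,0],"linear": [0,15.5,-25],"hand": 0},
  {"dr": [0,0,0],"linear": [0,20,-31],"hand": 0},
  {"dr": [0,0,0],"linear": [0,25,-36.5],"hand": 0},
  {"dr": [0,0,0],"linear": [0,30,-42],"hand": 0},
  {"dr": [0,0,0],"linear": [0,33,-44.5],"hand": 0},
])

```text
time_s: 17.88
tool_pos: [0.5142, 0.2026, 0.2526]
tool_rot: [[-0.012, 1.0, -0.003], [1.0, 0.012, 0.0], [0.0, -0.003, -1.0]]
ft_force: [-17.9, -1.3, 12.1]
finger_gap: 0.0109
grasp_force: 59.2
```

```bash
python3 -c "
from h import *
lid(57)"
```

```text
angle 44.93 radius 0.2172
t 17.88 pos [0.5142 0.2026 0.2526] gap 0.010884363513269484 F [-17.8882  -1.2848  12.0578] grip 59.22081112861633
lin mm [  1.1  37.2 -26.2] dr [-0.003 -0.    -0.006] q [-0.8361  0.1497  0.4274  1.6019 -0.0639  1.4059 -0.39  ]
```

The load on the tool is radially outward (18 N), so I'm on a slightly tight circle. I'll widen the arc by about 3 mm.

Emit:
send_rows([
  {"dr": [0,0,0],"linear": [0,2,-5],"hand": 0},
  {"dr": [0,0,0],"linear": [0,6,-9.5],"hand": 0},
  {"dr": [0,0,0],"linear": [0,10,-14],"hand": 0},
  {"dr": [0,0,0],"linear": [0,14.5,-18.5],"hand": 0},
  {"dr": [0,0,0],"linear": [0,19,-22.5],"hand": 0},
  {"dr": [0,0,0],"linear": [0,23,-26.5],"hand": 0},
  {"dr": [0,0,0],"linear": [0,27.5,-30],"hand": 0},
  {"dr": [0,0,0],"linear": [0,31,-33],"hand": 0},
])

```text
time_s: 18.55
tool_pos: [0.5476, 0.2025, 0.2825]
tool_rot: [[-0.011, 1.0, 0.001], [1.0, 0.011, -0.002], [-0.002, 0.001, -1.0]]
ft_force: [11.0, 4.7, -20.4]
finger_gap: 0.0107
grasp_force: 58.3
```

```bash
python3 -c "
from h import *
lid(57)
s=get_image('side')[:,:,::-1];cv2.imwrite('pics/e_side.png',s);cv2.imwrite('pics/e_top.png',get_image('top')[:,:,::-1])
f=lambda i:(np.clip((i/255.)*1.4,0,1)**.7*255).astype(np.uint8)
t=cv2.imread('pics/e_top.png')
cv2.imwrite('pics/e1.png',np.hstack([cv2.resize(f(s)[80:280,200:360],(480,600),interpolation=3),cv2.resize(f(t)[150:300,220:300],(320,600),interpolation=3)]))"
```

```text
angle 56.7 radius 0.2193
t 18.55 pos [0.5476 0.2025 0.2825] gap 0.010738386144921171 F [ 10.9952   4.6888 -20.3696] grip 58.28737020492554
lin mm [1.6 3.9 3.8] dr [ 0.001  0.002 -0.007] q [-0.805   0.215   0.4459  1.4728 -0.0906  1.4744 -0.3482]
```

View pics/e1.png

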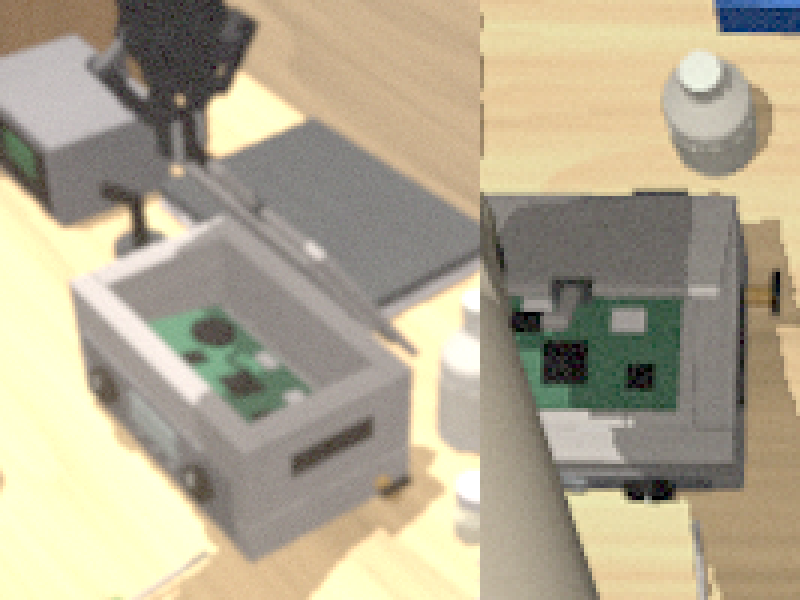

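The side crop shows the lid nearly edge-on, running from the fingers at (190,165) to the right hinge at (415,350). The top crop shows the lid's front edge at about row 292, i.e. picture row ~223, columns ~275-279. I'll compare that with the edge rows predicted per angle.

```bash
python3 -c "
from h import *
t=cv2.cvtColor(cv2.imread('pics/e_top.png'),cv2.COLOR_BGR2GRAY).astype(float)
for c in(246,262,266,270,275,277):print(c,t[214:232,c-1:c+2].mean(1).round(0).tolist())
hx,hy=.668,.206;yaw=.018
def pt(th,u,n,y):
    a=np.radians(th);r=-u*np.cos(a)+n*np.sin(a)
    return [hx+r*np.cos(yaw)-y*np.sin(yaw),hy+r*np.sin(yaw)+y*np.cos(yaw),.145+u*np.sin(a)+n*np.cos(a)]
for th in(0,50,54,57,60,63):print(th,*[proj('top',pt(th,.169,n,y)) for n in(-.003,.005) for y in(-.135,-.05)])
"
```

```text
246 [52.0, 53.0, 51.0, 52.0, 52.0, 37.0, 17.0, 17.0, 25.0, 23.0, 24.0, 28.0, 32.0, 37.0, 34.0, 33.0, 35.0, 34.0]
262 [54.0, 50.0, 55.0, 52.0, 54.0, 56.0, 54.0, 58.0, 71.0, 64.0, 45.0, 33.0, 33.0, 38.0, 43.0, 42.0, 41.0, 38.0]
266 [56.0, 51.0, 53.0, 53.0, 51.0, 56.0, 54.0, 58.0, 70.0, 62.0, 48.0, 30.0, 36.0, 30.0, 35.0, 33.0, 36.0, 35.0]
270 [53.0, 57.0, 53.0, 55.0, 52.0, 57.0, 56.0, 56.0, 67.0, 63.0, 51.0, 46.0, 48.0, 51.0, 50.0, 51.0, 55.0, 52.0]
275 [76.0, 76.0, 76.0, 75.0, 75.0, 75.0, 74.0, 90.0, 117.0, 104.0, 79.0, 69.0, 68.0, 70.0, 70.0, 71.0, 71.0, 73.0]
277 [74.0, 76.0, 76.0, 75.0, 73.0, 77.0, 74.0, 90.0, 117.0, 105.0, 82.0, 70.0, 68.0, 72.0, 71.0, 72.0, 72.0, 72.0]
0 [282.4634 264.9247] [248.5944 265.0896] [282.2612 264.4256] [248.2085 264.5911]
50 [279.0613 231.2615] [242.2088 231.4247] [278.9275 228.1831] [241.9652 228.3452]
54 [278.8688 226.6755] [241.8591 226.837 ] [278.7482 223.4672] [241.6415 223.6276]
57 [278.7374 223.1131] [241.6221 223.2733] [278.6273 219.8203] [241.4251 219.9792]
60 [278.6177 219.459 ] [241.4081 219.6178] [278.5187 216.0931] [241.2326 216.2505]
63 [278.5102 215.726 ] [241.218  215.8832] [278.4227 212.2992] [241.0646 212.4548]
```

Edge-row fit gives ~56° (band centre 222.3 vs 221.5 at 57°, less bias), in line with the TCP arc (56–56.7°). A further 4° is needed, while relieving the outward pull.

Emit:
send_rows([
  {"dr": [0,0,0],"linear": [0,2,0],"hand": 0},
  {"dr": [0,0,0],"linear": [0,4,-1],"hand": 0},
  {"dr": [0,0,0],"linear": [0,7,-2.5],"hand": 0},
  {"dr": [0,0,0],"linear": [0,10,-4],"hand": 0},
  {"dr": [0,0,0],"linear": [0,12,-5],"hand": 0},
  {"dr": [0,0,0],"linear": [0,13.5,-6],"hand": 0},
  {"dr": [0,0,0],"linear": [0,13.5,-6],"hand": 0},
  {"dr": [0,0,0],"linear": [0,13.5,-6],"hand": 0},
])

```text
time_s: 19.32
tool_pos: [0.5596, 0.2027, 0.2901]
tool_rot: [[-0.011, 1.0, -0.0], [1.0, 0.011, -0.0], [-0.0, -0.0, -1.0]]
ft_force: [-1.8, -2.0, -3.0]
finger_gap: 0.0107
grasp_force: 60.4
```

```bash
cat > e.py <<'E'
from h import *
lid(60)
ts=[cv2.cvtColor(get_image('top'),cv2.COLOR_RGB2GRAY).astype(float) for _ in range(6)];t=sum(ts)/6
for c in(266,276):print(c,t[208:228,c-2:c+2].mean(1).round(0).tolist())
o=get_obs();print(o["tool_pos"],o["ft_force"],np.abs(o["qvel"]).max())
E
python3 e.py
```

```text
angle 60.39 radius 0.2195
t 19.32 pos [0.5596 0.2027 0.2901] gap 0.010731348048971565 F [-1.7637 -1.9811 -2.9582] grip 60.42440950870514
lin mm [1.6 1.5 5.5] dr [-0.     0.    -0.007] q [-0.7903  0.2422  0.4515  1.4281 -0.1049  1.4954 -0.3309]
266 [50.0, 50.0, 50.0, 51.0, 51.0, 50.0, 51.0, 51.0, 57.0, 68.0, 69.0, 64.0, 58.0, 71.0, 62.0, 36.0, 33.0, 34.0, 34.0, 33.0]
276 [66.0, 68.0, 69.0, 70.0, 71.0, 70.0, 70.0, 70.0, 80.0, 108.0, 118.0, 99.0, 61.0, 68.0, 69.0, 69.0, 69.0, 69.0, 69.0, 70.0]
[0.5595 0.2028 0.29  ] [-3.3776 -4.4133 -2.4878] 0.002190573583766422
```

Load is now near zero; camera reads ~59.2–59.9°, arc geometry 59.6°. Small trim of 0.4°, then settle.

Emit:
send_rows([
  {"dr": [0,0,0],"linear": [0,0.5,-0.2],"hand": 0},
  {"dr": [0,0,0],"linear": [0,1,-0.5],"hand": 0},
  {"dr": [0,0,0],"linear": [0,1.3,-0.7],"hand": 0},
  {"dr": [0,0,0],"linear": [0,1.3,-0.7],"hand": 0},
  {"dr": [0,0,0],"linear": [0,1.3,-0.7],"hand": 0},
  {"dr": [0,0,0],"linear": [0,1.3,-0.7],"hand": 0},
  {"dr": [0,0,0],"linear": [0,1.3,-0.7],"hand": 0},
  {"dr": [0,0,0],"linear": [0,1.3,-0.7],"hand": 0},
])

```text
time_s: 20.28
tool_pos: [0.5607, 0.2028, 0.2907]
tool_rot: [[-0.012, 1.0, -0.0], [1.0, 0.012, -0.0], [-0.0, -0.0, -1.0]]
ft_force: [-2.7, -4.2, -1.2]
finger_gap: 0.0108
grasp_force: 60.6
```

```bash
python3 e.py
```

```text
angle 60.72 radius 0.2195
t 20.28 pos [0.5607 0.2028 0.2907] gap 0.01084184512168959 F [-2.737  -4.1969 -1.2217] grip 60.59125006198883
lin mm [1.5 0.4 6.1] dr [-0.     0.    -0.006] q [-0.7889  0.245   0.452   1.4238 -0.1063  1.4975 -0.3293]
266 [50.0, 49.0, 49.0, 52.0, 50.0, 51.0, 51.0, 51.0, 58.0, 68.0, 66.0, 65.0, 67.0, 70.0, 63.0, 34.0, 33.0, 33.0, 34.0, 34.0]
276 [68.0, 68.0, 69.0, 70.0, 69.0, 69.0, 70.0, 66.0, 91.0, 126.0, 114.0, 98.0, 66.0, 68.0, 68.0, 68.0, 68.0, 70.0, 69.0, 69.0]
[0.5607 0.2028 0.2906] [-3.9309 -4.4733 -1.2325] 0.0010688800892751861
```

Steady at 60° by the camera edge and the arc, grip 60 N, loads small. Handing in.

```bash
python3 -c "
from bench import order
print(order.sign_off())"
```

```text
the job is handed in; nothing more can be done
None
```

The basket hangs by its handle on both prongs of the drip stand, and the gripper is holding the lid steady at about 60° (my estimate is good to roughly ±0.5°); the job is handed in at about 20 s, with no other items touched as far as I could see.

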